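# Set the overhang gauge and hold the specimen plate out over the lamp

## Task

Take the black tab of the sprung slide gauge on the white stand, pull the yellow blade out until the pointer on the tab is at the red mark, and let go; its brake keeps it there. Then slide the dark grey specimen plate straight out over the stand's edge by its blue tab, flat on the stand, until its red-lined end is level with the end of the gauge blade and the plate is square to the stand. It is heavy at that end and would now tip, so finish while still holding it flat on the stand; leave everything else on the bench as it is.

Things in the scene. Friction and masses are not known exactly. Their poses are not given: they have to be found in the camera images.
- stand: fixed white stand, 180 mm (x) by 260 mm (y), flat top 60 mm high. Origin under its middle, on the bench. Out is its own -y side: the plate and the gauge blade both slide out over the edge at its y = -130 mm. The gauge lies along y at its x = -55 mm, with a black case (34 by 40 mm, 20 mm high) on the stand's top at y = 88 to 128 mm; the plate's lane is about x = +45 mm. A round lamp 18 mm high sits on the bench below the overhang. The stand may be turned by up to 0.3 rad.
- gauge (a joint): how far the yellow gauge blade is pulled out along the stand's -y, m; 0 is fully in, 0.13 the end of travel. A light spring (10 N/m) draws it in but a brake of about 3 N holds it wherever it is left, so pulling takes 3 to 5 N.
- gauge_tab (a point): centre of the top of the gauge's black grip tab: upright, 28 mm (stand's x) by 14 mm (stand's y), its top 104 mm above the bench and its foot on the 5 mm thick blade (blade top 65 mm above the bench); grip it from above across its 14 mm. A thin pointer at the middle of the tab's foot points along the stand's +x to the scale. Axes as the stand's.
- gauge_tip (a point): outer end of the gauge blade (outer face of its black flag, 22 mm wide, 18 mm high above the stand's top), 210 mm further out (stand's -y) than gauge_tab; it moves with the blade. Axes as the stand's.
- mark: fixed red mark, a 3 mm wide and 3 mm high bar on the scale strip on the stand's top, 33 mm to the +x side of the gauge blade's middle. Origin at its middle; axes as the stand's. The gauge is set when gauge_tab has the same y as the mark in the stand's frame. It lies 65 to 110 mm out from where the tab starts.
- plate: loose plate of dark anodised aluminium, 70 mm (its x) by 260 mm (its y), 8 mm thick, about 0.7 kg, lying on the stand, its length roughly along the stand's y. Origin at the middle of its underside. A 58 mm wide bright steel specimen holder with an amber window, 14 mm high, stands at its y = -95 mm, near the outer end, so its balance point lies about 85 to 95 mm from that end.
- plate_tab (a point): centre of the top of the plate's blue grip tab: upright, 28 mm (plate's x) by 14 mm (plate's y), 38 mm high on the plate's top (top 46 mm above the plate's underside), at the plate's x = 0, y = +105 mm; grip it from above across its 14 mm. Axes as the plate's.
- plate_end (a point): middle of the top edge of the plate's outer, red-lined end (plate's y = -130 mm). The plate is out far enough when this has the same y as gauge_tip in the stand's frame (an overhang of 115 to 140 mm past the stand's edge).
- vial_a: bystander: amber glass vial with brass cap, 26 mm across, 65 mm high, standing; origin under its middle
- vial_b: bystander: the same kind of vial
- jar: bystander: clear jar with white cap, 60 mm across, 75 mm high; origin under its middle
- dish: bystander: shallow glass dish, 90 mm across, 16 mm high; origin under its middle
- brush: bystander: small brush lying on the bench beyond the stand
- screwdriver: bystander: screwdriver lying on the bench

How it is judged:
By the outcome, as a careful person would: the job done as asked, in the order asked, and still so for the second after the job is handed in, while the arm keeps its last pose, push and grip.
It also fails if it takes over 48 s, if anything falls off the work surface, if the arm or the gripper's body presses on something with over 40 N, if the wrist force passes 120 N, or if a joint passes its speed limit or range.

## Robot

A 6-joint arm with a two-finger parallel gripper is mounted at the origin on the work surface. World frame = base frame: x ahead of the robot, y to its left, z up, the work surface at z = 0. Lengths are in mm, angles in rad, forces in N, time in s.
With the tool pointing down it reaches from about 250 to 850 mm from the base axis. Payload 12.5 kg.
Tool frame: the origin (TCP) lies midway between the tips of the shut fingers; the grasp point (between the pads) lies 19 mm behind it; z points along the fingers, y is the direction in which the jaws open and shut (so a half turn about z gives the same grasp; the last joint's range is limited). The gripper opens to 93 mm and grips with 3 to 60 N. Pads are 15 mm wide; open, the fingers measure 128 mm over their backs; the gripper's body (75 mm by 188 mm) begins 65 mm behind the grasp point.
Start: joints at [-1.268, 0.351, 1.652, -0, 1.139, -0.085], TCP at [208.002, -509.136, 218.633] pointing down, gripper open.
Joint ranges: [-2.75, 2.75], [-0.79, 2.1], [0.01, 2.65], [-1.57, 4.71], [0.07, 3.14], [-2.87, 2.87]. Speed limits (rad/s): [2.22, 2.22, 2.79, 3.14, 3.14, 3.14].

## Interface

Orientations are given as a unit quaternion [x, y, z, w].
In Python, from workcell import r gives the robot as it stands.
- The arm moves only by the shell command python3 -m handwheel 'ROWS' [FORCE]. ROWS is JSON, a list of rows, each an object of numbers: "tx", "ty", "tz": the shift along the tool's x, y, z in m; "ax", "ay", "az": the turn, a rotation vector about the tool's x, y, z in rad; "jaw": the finger opening in m, from 0 to 0.093. A call has 1 to 12 rows; each row is the pose to reach, as a shift and turn from the pose commanded when the call began, along the tool's axes at that moment; what a row does not reach only later rows make up. A row lasts 1/12 s, in which the tool goes at most 41.7 mm and 7.16 degrees, less where a joint would pass 70% of its speed; a pose out of reach is approached as far as the arm can. A call with a gripper value outside its range is refused whole. The fingers move at their own pace and stop on an object; FORCE is the grip in N (left out, the last holds). Time passes only in rows, so rows that repeat a pose let the fingers close. It gives the time, the measured TCP pose, the force and the opening at its end, in the units of the state.
- r.get_obs(): the state, without advancing time (a new reading comes with each control period).
- r.read_camera(name): name is "scene" or "side" or "wrist"; returns a dict with "img" (480x640x3 uint8, red, green, blue), "fx", "fy", "cx", "cy" (pixels), "position" and "attitude" of the camera in the world. Camera axes: x right, y up, looking along -z (the intrinsics and any distortion apply to the point x, -y, -z); pixel columns grow to the right and rows downward; lengths in mm; the calibration is good to about 2 mm. The wrist camera is an equidistant fisheye: a pixel r from the principal point sees the ray r / f radians off the axis. A picture is of the moment at which its call begins. There is no depth.
- r.close_job(): hands the job in, once; it reports no verdict.
Trained networks look in a picture, given as the dict that the camera call returned (one of the last four; its "shot" number tells which), for a name from the list of things; names that differ only in an ending like _2 or _b are one class to them, and where a whole thing is asked for, a point or a joint stands for the part that bears it (a point fixed in the world has none). Each returns a list of dicts, best first, with "conf" (0 to 1); they miss things now and then, are a little off and sometimes report something else, mostly with a low value. They report only what shows in the picture. A call takes as long as a camera call.
- r.cut_out(name, picture): "mask" (480x640 bool, what is visible of it) and "box" ([left, top, width, height] in pixels, round what is visible of it).
- r.tip_of(name, picture): "uv" ([column, row] in pixels: a listed point, or the origin of a listed thing).
The state is a dict: "clock": time; "qpos": joint angles; "qvel": joint speeds; "tau": joint torques, N m; "eef_pos": TCP position; "tool_rot": TCP orientation; "ft_force": force on the tool from outside, world axes, zero at the start; "wrist_torque": the same for the moment, N m; "width": finger opening in mm.
Only numpy, scipy, OpenCV 4.12 (cv2) and the standard library are available. Lean on these libraries where they do the work, as an engineer would, in place of code of your own. Each camera call takes 0.05 s, during which the arm holds its last target.

## Working session

There is one attempt and no reset: what is moved stays moved. The work goes in short steps, Python scripts to look and compute and a shell command to move; the robot and the scene stay as the last step left them, time stands still between calls to the robot, and variables do not carry over. Pictures are saved under pics/ and viewed, and the job is handed in when it is done.

```bash
ls; mkdir -p pics; python3 - <<'E'
from workcell import r
import cv2
o=r.get_obs();print({k:o[k] for k in o})
for n in ["scene","side","wrist"]:
    p=r.read_camera(n);print(n,{k:p[k] for k in p if k!="img"})
    cv2.imwrite(f"pics/{n}0.png",p["img"][:,:,::-1])
    for t in ["gauge_tab","gauge_tip","mark","plate_tab","plate_end","stand","plate"]:
        print(t,[(d["conf"],d["uv"]) for d in r.tip_of(t,p)][:2])
print(r.get_obs()["clock"])
E
```

```text
pics
{'clock': 0.0, 'qpos': array([-1.26759706e+00,  3.51249692e-01,  1.65246136e+00,  9.01733058e-07,
        1.13912346e+00, -8.46110849e-02]), 'qvel': array([ 7.55495059e-04, -1.24331331e-03, -8.81265519e-04,  2.71481755e-05,
        6.49401669e-04, -6.18700372e-04]), 'tau': array([ 2.56092244e-03, -4.97311449e+01, -2.85254180e+01,  6.99570123e-02,
        2.56789889e-02, -1.24790304e-04]), 'eef_pos': array([ 207.89634605, -508.79387716,  218.07990442]), 'tool_rot': array([ 9.81259069e-01,  1.92692123e-01, -6.73223855e-05, -6.17273237e-04]), 'ft_force': array([ 0.33776206, -0.3225274 , -0.54407941]), 'wrist_torque': array([-0.01870695,  0.01485455, -0.04490828]), 'width': 93.09325611557944}
scene {'fx': 533.8319990334779, 'fy': 533.8319990334779, 'cx': 319.0888323180618, 'cy': 235.62976859312818, 'position': array([1168.76609884,  -12.85051833,  774.48901006]), 'attitude': array([0.27113264, 0.23225064, 0.58721667, 0.72644567]), 'shot': 1}
gauge_tab [(0.84, [271.4, 218.3]), (0.58, [187.8, 235.1])]
gauge_tip [(0.55, [153.2, 256.9]), (0.48, [159.3, 385.1])]
mark [(0.63, [228.0, 255.
[... 291 characters left out ...]
tude': array([-0.20374257,  0.45254376,  0.79533701, -0.34804046]), 'shot': 2}
gauge_tab [(0.66, [366.2, 228.2]), (0.55, [171.6, 340.3])]
gauge_tip [(0.96, [434.1, 209.2])]
mark [(0.59, [385.5, 226.8])]
plate_tab [(0.7, [312.9, 220.7])]
plate_end [(0.75, [388.3, 201.2])]
stand [(0.78, [361.3, 254.5])]
plate [(0.96, [350.3, 220.9]), (0.25, [434.5, 211.8])]
wrist {'fx': 371.64829954431775, 'fy': 371.64829954431775, 'cx': 321.13395734301264, 'cy': 242.18781441969733, 'position': array([ 274.39913716, -483.11086598,  384.54712635]), 'attitude': array([-0.10778291,  0.07145539, -0.55274941,  0.82325273]), 'shot': 3}
gauge_tab []
gauge_tip []
mark []
plate_tab []
plate_end []
stand []
plate []
1.2
```

View pics/scene0.png

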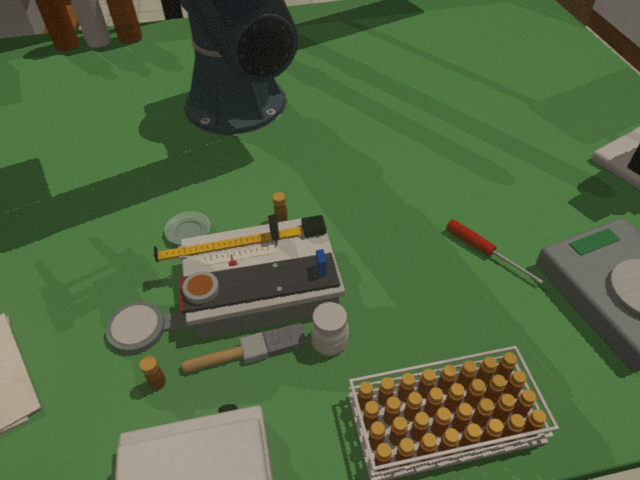

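View pics/side0.png

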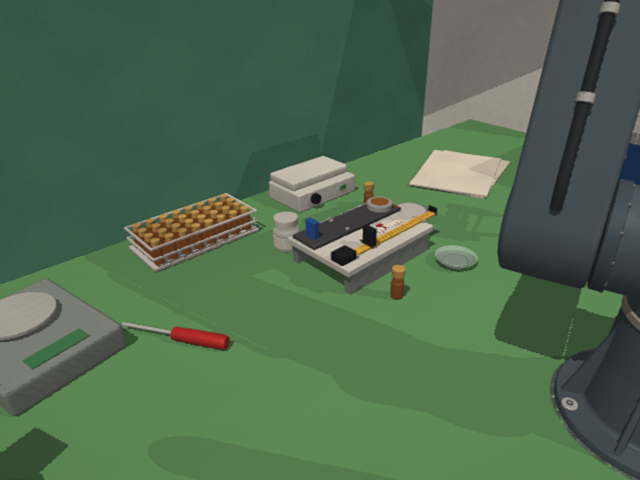

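View pics/wrist0.png

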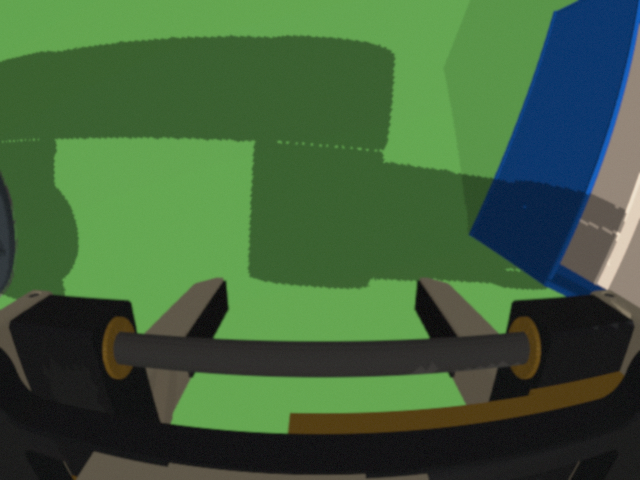

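```bash
cat > h.py <<'E'
import numpy as np, cv2
from scipy.spatial.transform import Rotation as R
def ray(p,uv):
    u=(uv[0]-p["cx"])/p["fx"]; v=(uv[1]-p["cy"])/p["fy"]
    if p.get("fish"):
        a=np.hypot(u,v); s=np.sin(a)/max(a,1e-9); d=np.array([u*s,-v*s,-np.cos(a)])
    else: d=np.array([u,-v,-1.])
    return np.array(p["position"]),R.from_quat(p["attitude"]).apply(d/np.linalg.norm(d))
def atz(p,uv,z):
    o,d=ray(p,uv); return o+d*(z-o[2])/d[2]
def tri(a,ua,b,ub):
    (o1,d1),(o2,d2)=ray(a,ua),ray(b,ub)
    t=np.linalg.lstsq(np.c_[d1,-d2],o2-o1,rcond=None)[0]
    p,q=o1+t[0]*d1,o2+t[1]*d2
    return (p+q)/2,np.linalg.norm(p-q)
S={'fx': 533.832,'fy': 533.832,'cx': 319.0888,'cy': 235.62977,'position':[1168.76609884,-12.85051833,774.48901006],'attitude':[0.27113264,0.23225064,0.58721667,0.72644567]}
D={'fx': 499.17557,'fy': 499.17557,'cx': 329.02573,'cy': 244.76391,'position':[-61.71789544,662.86312489,569.95782299],'attitude':[-0.20374257,0.45254376,0.79533701,-0.34804046]}
E
python3 - <<'E'
from h import *
np.set_printoptions(precision=1,suppress=True)
for n,a,b,z in [("gtab",(271.4,218.3),(366.2,228.2),104),("gtip",(153.2,256.9),(434.1,209.2),78),("mark",(228,255.7),(385.5,226.8),62),("ptab",(323.2,254.8),(312.9,220.7),106),("pend",(181.9,292.2),(388.3,201.2),68),("plate",(258.9,283.2),(350.3,220.9),60)]:
    print(n,atz(S,a,z)[:2],atz(D,b,z)[:2],*tri(S,a,D,b))
for n,uv,z in [("standLf",(182,248),60),("standcase",(322,216),60),("st3",(341,290),60),("st4",(189,322),60),("lamp",(135,325),18),("vial_a",(280,222),20),("vialb",(155,385),10),("jar",(329,345),10),("dish",(187,230),10)]:
    print(n,atz(S,uv,z))
E
python3 -c "
import cv2
for n,(x0,y0,x1,y1) in {'scene':(90,180,370,400),'side':(260,150,480,310)}.items():
    i=cv2.imread(f'pics/{n}0.png')[y0:y1,x0:x1]; cv2.imwrite(f'pics/{n}0z.png',cv2.resize(i,None,fx=2.8,fy=2.8,interpolation=cv2.INTER_CUBIC))"
```

```text
gtab [520.8  23.4] [522.4  36.5] [524.3  27.5 102.7] 10.853653213622461
gtip [ 541.4 -185.3] [ 513.1 -169.9] [ 528.1 -189.7   64.9] 2.8569855071888637
mark [552.8 -61.2] [551.2 -54.3] [553.3 -59.6  60.4] 4.349044199273074
ptab [622.8  93.9] [614.6  93.9] [619.   92.8 103.2] 4.129986236864923
pend [ 619.1 -141.6] [ 623.2 -143.5] [ 620.8 -141.    69.8] 0.5522554253137446
plate [622.1 -16.2] [624.7 -21.5] [622.3 -17.3  61.7] 2.8415743372765654
standLf [ 515.4 -139.6   60. ]
standcase [493.1 118.5  60. ]
st3 [665.3 114.2  60. ]
st4 [ 673.9 -134.    60. ]
lamp [ 631.4 -229.8   18. ]
vial_a [453.1  42.8  20. ]
vialb [ 743.8 -199.1   10. ]
jar [732.7  78.9  10. ]
dish [ 424.8 -137.3   10. ]
```

View pics/scene0z.png

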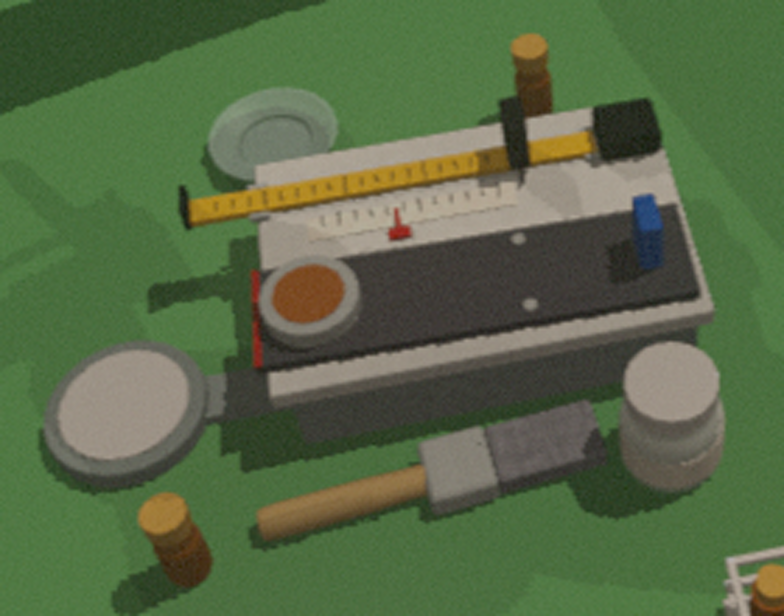

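View pics/side0z.png

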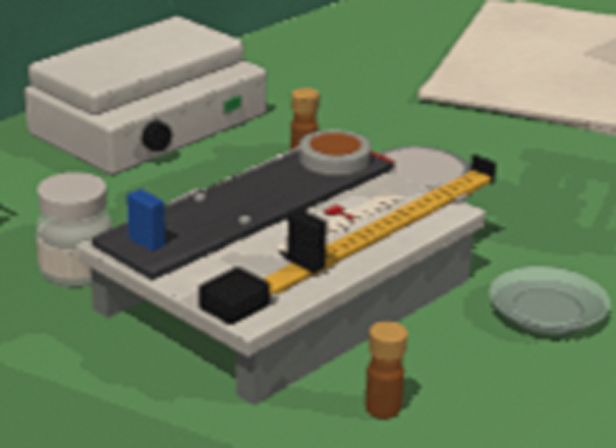

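```bash
python3 -m handwheel '[{"tx":0.482,"ty":-0.353,"tz":-0.08,"az":0.36},{"tx":0.482,"ty":-0.353,"tz":-0.08,"az":0.36},{"tx":0.482,"ty":-0.353,"tz":-0.08,"az":0.36},{"tx":0.482,"ty":-0.353,"tz":-0.08,"az":0.36},{"tx":0.482,"ty":-0.353,"tz":-0.08,"az":0.36},{"tx":0.482,"ty":-0.353,"tz":-0.08,"az":0.36},{"tx":0.482,"ty":-0.353,"tz":-0.08,"az":0.36},{"tx":0.482,"ty":-0.353,"tz":-0.08,"az":0.36},{"tx":0.482,"ty":-0.353,"tz":-0.08,"az":0.36},{"tx":0.482,"ty":-0.353,"tz":-0.08,"az":0.36,"jaw":0.05},{"tx":0.482,"ty":-0.353,"tz":-0.08,"az":0.36,"jaw":0.05},{"tx":0.482,"ty":-0.353,"tz":-0.08,"az":0.36,"jaw":0.05}]'
```

```text
invalid input at $[0]: expected keys tx, ty, tz, ax, ay, az, jaw
```

```bash
python3 -m handwheel '[{"tx":0.482,"ty":-0.353,"tz":-0.08,"ax":0,"ay":0,"az":0.36,"jaw":0.05},{"tx":0.482,"ty":-0.353,"tz":-0.08,"ax":0,"ay":0,"az":0.36,"jaw":0.05},{"tx":0.482,"ty":-0.353,"tz":-0.08,"ax":0,"ay":0,"az":0.36,"jaw":0.05},{"tx":0.482,"ty":-0.353,"tz":-0.08,"ax":0,"ay":0,"az":0.36,"jaw":0.05},{"tx":0.482,"ty":-0.353,"tz":-0.08,"ax":0,"ay":0,"az":0.36,"jaw":0.05},{"tx":0.482,"ty":-0.353,"tz":-0.08,"ax":0,"ay":0,"az":0.36,"jaw":0.05},{"tx":0.482,"ty":-0.353,"tz":-0.08,"ax":0,"ay":0,"az":0.36,"jaw":0.05},{"tx":0.482,"ty":-0.353,"tz":-0.08,"ax":0,"ay":0,"az":0.36,"jaw":0.05},{"tx":0.482,"ty":-0.353,"tz":-0.08,"ax":0,"ay":0,"az":0.36,"jaw":0.05},{"tx":0.482,"ty":-0.353,"tz":-0.08,"ax":0,"ay":0,"az":0.36,"jaw":0.05},{"tx":0.482,"ty":-0.353,"tz":-0.08,"ax":0,"ay":0,"az":0.36,"jaw":0.05},{"tx":0.482,"ty":-0.353,"tz":-0.08,"ax":0,"ay":0,"az":0.36,"jaw":0.05}]'
```

```text
clock: 2.2
eef_pos: [466.8, -86.9, 285.2]
tool_rot: [1.0, 0.014, 0.0, 0.0]
ft_force: [0.2, -0.3, -0.3]
width: 49.9
```

```bash
python3 -m handwheel '[{"tx":0.055,"ty":-0.085,"tz":-0.015,"ax":0,"ay":0,"az":0,"jaw":0.05},{"tx":0.055,"ty":-0.085,"tz":-0.015,"ax":0,"ay":0,"az":0,"jaw":0.05},{"tx":0.055,"ty":-0.085,"tz":-0.015,"ax":0,"ay":0,"az":0,"jaw":0.05},{"tx":0.055,"ty":-0.085,"tz":-0.015,"ax":0,"ay":0,"az":0,"jaw":0.05},{"tx":0.055,"ty":-0.085,"tz":-0.015,"ax":0,"ay":0,"az":0,"jaw":0.05}]'
python3 - <<'E'
from workcell import r
from h import *
import json,pickle
np.set_printoptions(precision=2,suppress=True)
p=r.read_camera("wrist");p["fish"]=1
pickle.dump(p,open("w1.pkl","wb"));cv2.imwrite("pics/w1.png",p["img"][:,:,::-1])
q={k:v for k,v in p.items() if k!="fish"}
for t,z in [("gauge_tab",104),("gauge_tip",78),("mark",62),("plate_tab",106),("plate_end",68)]:
    for d in r.tip_of(t,q)[:2]: print(t,d["conf"],d["uv"],atz(p,d["uv"],z))
print(p["position"],R.from_quat(p["attitude"]).as_matrix())
o=r.get_obs();print(o["clock"],o["eef_pos"],o["tool_rot"])
E
```

```text
clock: 2.62
eef_pos: [518.8, -1.8, 299.4]
tool_rot: [1.0, 0.015, -0.0, 0.0]
ft_force: [0.4, -0.8, 0.0]
width: 50.1
gauge_tab 0.83 [294.0, 211.6] [525.22  23.79 104.  ]
gauge_tip 0.82 [478.3, 211.3] [ 529.09 -179.81   78.  ]
mark 0.57 [367.4, 177.1] [558.45 -52.51  62.  ]
mark 0.32 [366.7, 52.5] [696.54 -47.04  62.  ]
plate_tab 0.93 [226.5, 112.7] [622.59  91.87 106.  ]
plate_tab 0.38 [367.4, 176.6] [562.44 -46.81 106.  ]
plate_end 0.67 [454.3, 132.3] [ 614.69 -147.02   68.  ]
[590.53  -0.5  465.33] [[ 0.03  0.97  0.26]
 [-1.    0.03  0.01]
 [ 0.   -0.26  0.97]]
2.9167 [518.47  -3.27 299.73] [1.   0.01 0.   0.  ]
```

View pics/w1.png

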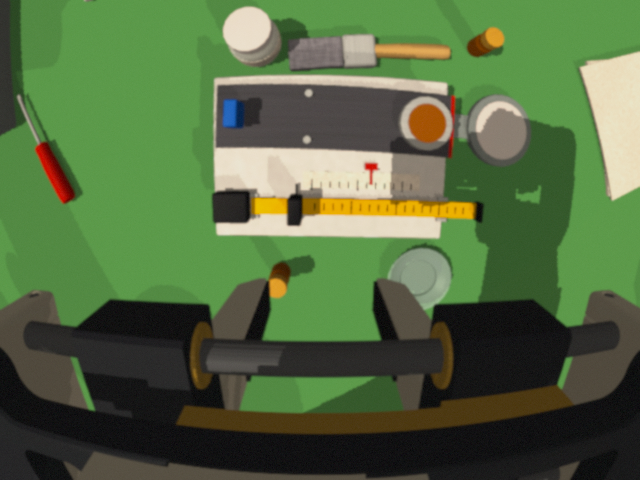

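```bash
python3 - <<'E'
import cv2
i=cv2.imread('pics/w1.png')
cv2.imwrite('pics/w1a.png',cv2.resize(i[65:245,205:345],None,fx=3.3*1,fy=3.3,interpolation=cv2.INTER_CUBIC))
cv2.imwrite('pics/w1b.png',cv2.resize(i[65:245,335:505],None,fx=3.3,fy=3.3,interpolation=cv2.INTER_CUBIC))
E
```

```text
(no output)
```

View pics/w1a.png

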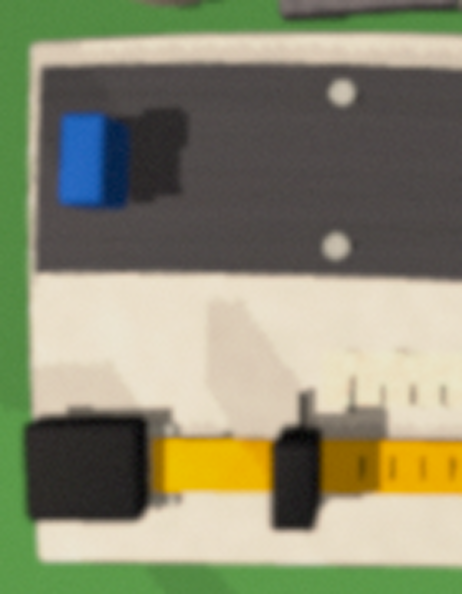

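View pics/w1b.png

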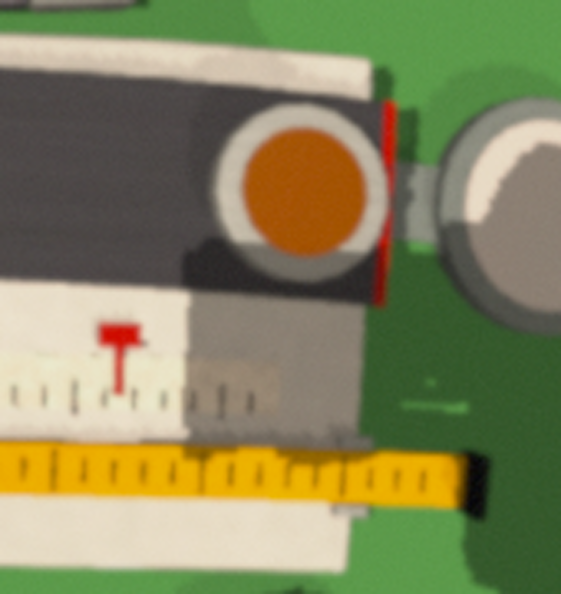

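```bash
cat > m1.py <<'E'
from h import *
import pickle
from scipy.optimize import least_squares
np.set_printoptions(precision=2,suppress=True)
p=pickle.load(open("w1.pkl","rb"))
A=lambda x,y,z:atz(p,(205+x/3.3,65+y/3.3),z)[:2]
B=lambda x,y,z:atz(p,(335+x/3.3,65+y/3.3),z)[:2]
def fit(m,P):
    m=np.array(m,float);P=np.array(P)
    T=lambda v,m:np.c_[np.cos(v[2])*m[:,0]-np.sin(v[2])*m[:,1]+v[0],np.sin(v[2])*m[:,0]+np.cos(v[2])*m[:,1]+v[1]]
    s=least_squares(lambda v:(T(v,m)-P).ravel(),[600,0,0]); print(s.x,(T(s.x,m)-P)); return s.x
st=fit([(90,130),(-90,130),(90,-130),(-90,-130)],[A(31,45,60),A(38,560,60),B(371,60,60),B(346,571,60)])
pl=fit([(35,130),(-35,130),(35,-130),(-35,-130)],[A(43,67,68),A(37,271,68),B(396,102,68),B(386,305,68)])
def toS(q): c,s=np.cos(st[2]),np.sin(st[2]); d=q-st[:2]; return np.array([c*d[0]+s*d[1],-s*d[0]+c*d[1]])
for n,q in [("mark",B(119,370,63)),("ptr",A(306,400,66.5)),("gtabtop",A(290,484,104)),("gtip",B(488,486,78)),("ptab",A(82,160,106)),("pend",(B(396,102,68)+B(386,305,68))/2)]:
    print(n,q,toS(q))
print("plate angle rel",pl[2]-st[2])
E
python3 m1.py
```

```text
[579.37 -11.72   0.02] [[ 1.22  0.8 ]
 [-1.13  0.43]
 [ 0.69 -0.61]
 [-0.78 -0.62]]
[621.87 -16.83  -0.01] [[ 0.84  0.84]
 [-0.82  0.66]
 [ 0.33 -0.82]
 [-0.35 -0.69]]
mark [558.69 -56.4 ] [-21.4  -44.35]
ptr [546.39  22.76] [-32.42  35.  ]
gtabtop [525.12  24.9 ] [-53.65  37.48]
gtip [ 528.29 -185.78] [ -53.87 -173.22]
ptab [621.71  88.46] [43.95 99.49]
pend [ 621.1  -146.08] [  39.57 -135.01]
plate angle rel -0.022064148471055964
```

```bash
python3 -m handwheel '[{"tx":0.006,"ty":-0.027,"tz":0.02,"ax":0,"ay":0,"az":0.009,"jaw":0.05},{"tx":0.006,"ty":-0.027,"tz":0.06,"ax":0,"ay":0,"az":0.009,"jaw":0.05},{"tx":0.006,"ty":-0.027,"tz":0.10,"ax":0,"ay":0,"az":0.009,"jaw":0.05},{"tx":0.006,"ty":-0.027,"tz":0.14,"ax":0,"ay":0,"az":0.009,"jaw":0.05},{"tx":0.006,"ty":-0.027,"tz":0.16,"ax":0,"ay":0,"az":0.009,"jaw":0.05},{"tx":0.006,"ty":-0.027,"tz":0.16,"ax":0,"ay":0,"az":0.009,"jaw":0.05}]'
python3 - <<'E'
from workcell import r
from h import *
for n in ["wrist","side","scene"]:
    p=r.read_camera(n); im=p["img"][:,:,::-1]
    if n=="side": im=cv2.resize(im[150:310,260:480],None,fx=2.8,fy=2.8)
    if n=="scene": im=cv2.resize(im[180:400,90:370],None,fx=2.8,fy=2.8)
    cv2.imwrite(f"pics/{n}2.png",im)
E
```

```text
clock: 3.42
eef_pos: [521.5, 24.3, 135.7]
tool_rot: [1.0, 0.009, -0.004, -0.0]
ft_force: [-1.6, -1.1, -0.0]
width: 49.8
```

View pics/wrist2.png

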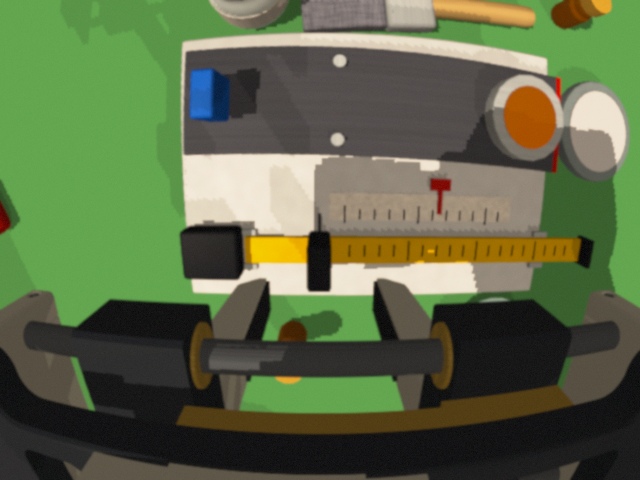

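View pics/side2.png

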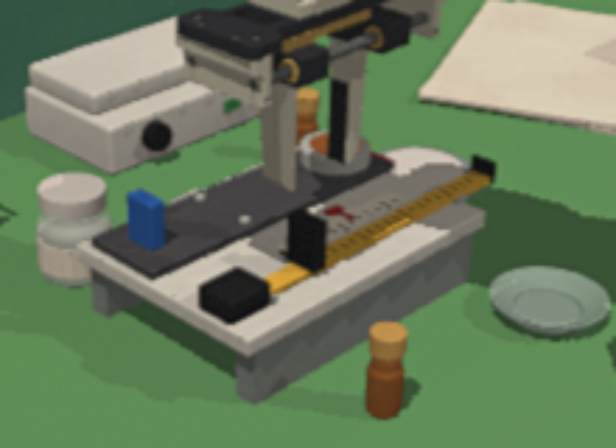

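View pics/scene2.png

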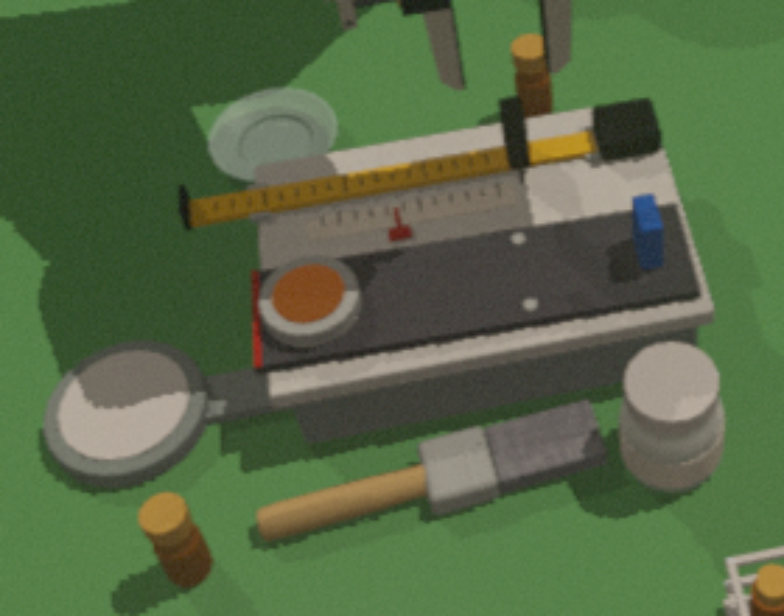

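```bash
python3 - <<'E'
from workcell import r
o=r.get_obs();print(o["clock"],o["eef_pos"],o["tool_rot"])
E
python3 -m handwheel '[{"tx":0.002,"ty":0,"tz":0.035,"ax":0,"ay":0,"az":0,"jaw":0.05},{"tx":0.002,"ty":0,"tz":0.064,"ax":0,"ay":0,"az":0,"jaw":0.05},{"tx":0.002,"ty":0,"tz":0.064,"ax":0,"ay":0,"az":0,"jaw":0.05},{"tx":0.002,"ty":0,"tz":0.064,"ax":0,"ay":0,"az":0,"jaw":0.05}]'
```

```text
3.5667 [524.91440762  24.35978063 141.24963727] [9.99957563e-01 9.15552294e-03 1.02195904e-03 6.15296010e-05]
clock: 3.9
eef_pos: [526.5, 24.6, 76.9]
tool_rot: [1.0, 0.009, 0.0, 0.0]
ft_force: [0.9, -0.2, 0.6]
width: 49.7
```

```bash
python3 -m handwheel '[{"tx":-0.002,"ty":0,"tz":0.004,"ax":0,"ay":0,"az":0,"jaw":0.05},{"tx":-0.002,"ty":0,"tz":0.004,"ax":0,"ay":0,"az":0,"jaw":0.0},{"tx":-0.002,"ty":0,"tz":0.004,"ax":0,"ay":0,"az":0,"jaw":0.0},{"tx":-0.002,"ty":0,"tz":0.004,"ax":0,"ay":0,"az":0,"jaw":0.0},{"tx":-0.002,"ty":0,"tz":0.004,"ax":0,"ay":0,"az":0,"jaw":0.0},{"tx":-0.002,"ty":0,"tz":0.004,"ax":0,"ay":0,"az":0,"jaw":0.0}]' 30
python3 - <<'E'
from workcell import r
o=r.get_obs();print(o["clock"],o["eef_pos"],o["ft_force"])
E
```

```text
clock: 4.4
eef_pos: [524.3, 24.7, 72.1]
tool_rot: [1.0, 0.009, 0.0, 0.0]
ft_force: [-0.0, 0.1, 0.4]
width: 21.1
4.4 [524.31013364  24.73317902  72.1280216 ] [-0.01060273  0.10800612  0.39213061]
```

```bash
python3 -c "
exec(open('m1.py').read());print('theta',st,pl)" | tail -1
python3 -m handwheel '[{"tx":0,"ty":0,"tz":0,"ax":0,"ay":0,"az":0,"jaw":0.0},{"tx":0,"ty":0,"tz":0,"ax":0,"ay":0,"az":0,"jaw":0.0},{"tx":0,"ty":0,"tz":0,"ax":0,"ay":0,"az":0,"jaw":0.0},{"tx":0,"ty":0.01,"tz":0,"ax":0,"ay":0,"az":0,"jaw":0.0},{"tx":0,"ty":0.03,"tz":0,"ax":0,"ay":0,"az":0,"jaw":0.0},{"tx":0,"ty":0.05,"tz":0,"ax":0,"ay":0,"az":0,"jaw":0.0},{"tx":0,"ty":0.065,"tz":0,"ax":0,"ay":0,"az":0,"jaw":0.0},{"tx":0,"ty":0.075,"tz":0,"ax":0,"ay":0,"az":0,"jaw":0.0},{"tx":0,"ty":0.077,"tz":0,"ax":0,"ay":0,"az":0,"jaw":0.0},{"tx":0,"ty":0.077,"tz":0,"ax":0,"ay":0,"az":0,"jaw":0.0}]'
python3 - <<'E'
from workcell import r
from h import *
import pickle
p=r.read_camera("wrist");p["fish"]=1
pickle.dump(p,open("w3.pkl","wb"));cv2.imwrite("pics/w3.png",p["img"][:,:,::-1])
p=r.read_camera("scene");cv2.imwrite("pics/s3.png",cv2.resize(p["img"][180:350,120:370,::-1],None,fx=3,fy=3,interpolation=cv2.INTER_CUBIC))
o=r.get_obs();print(o["clock"],o["eef_pos"],o["ft_force"])
E
```

```text
theta [579.37 -11.72   0.02] [621.87 -16.83  -0.01]
clock: 5.23
eef_pos: [525.3, -53.4, 71.9]
tool_rot: [1.0, 0.009, -0.0, 0.0]
ft_force: [-3.1, -1.4, 5.9]
width: 13.8
5.3333 [525.31402375 -53.06721733  71.88290425] [-1.96056826 -0.91827813  5.14963206]
```

View pics/w3.png

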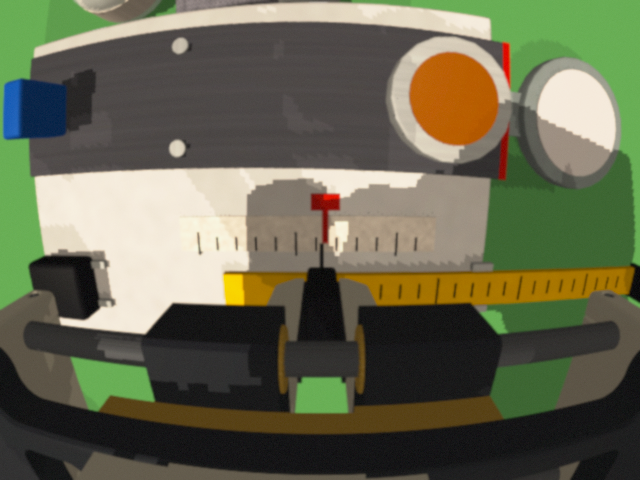

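View pics/s3.png

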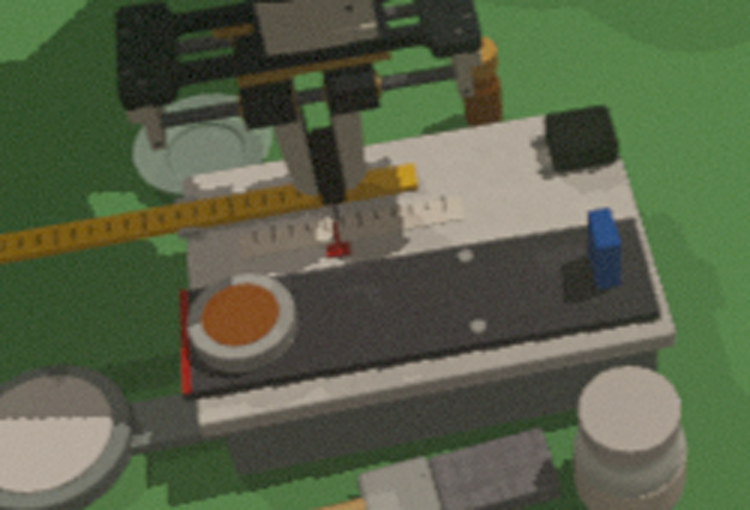

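```bash
python3 - <<'E'
import cv2
i=cv2.imread('pics/w3.png')
cv2.imwrite('pics/w3a.png',cv2.resize(i[185:285,275:385],None,fx=6,fy=6,interpolation=cv2.INTER_CUBIC))
E
```

```text
(no output)
```

View pics/w3a.png

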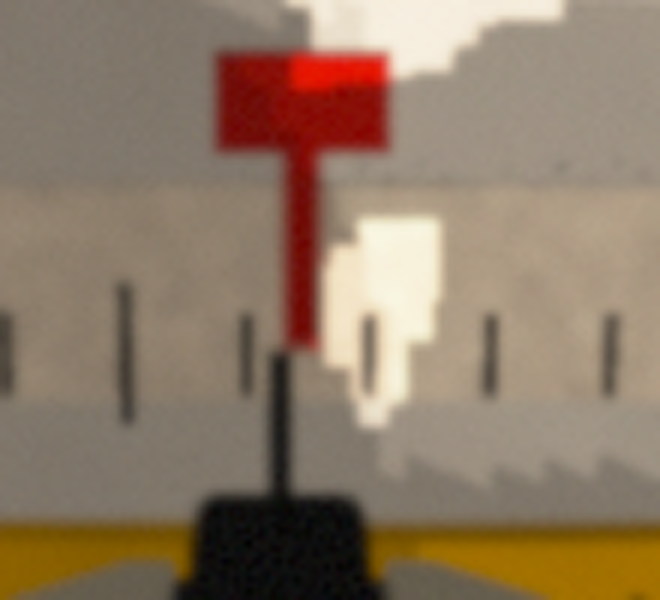

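```bash
python3 -m handwheel '[{"tx":0,"ty":0.001,"tz":0,"ax":0,"ay":0,"az":0,"jaw":0.0},{"tx":0,"ty":0.002,"tz":0,"ax":0,"ay":0,"az":0,"jaw":0.0},{"tx":0,"ty":0.002,"tz":0,"ax":0,"ay":0,"az":0,"jaw":0.0},{"tx":0,"ty":0.002,"tz":0,"ax":0,"ay":0,"az":0,"jaw":0.0}]'
python3 - <<'E'
from workcell import r
from h import *
p=r.read_camera("wrist")
cv2.imwrite("pics/w4.png",cv2.resize(p["img"][185:285,275:385,::-1],None,fx=6,fy=6,interpolation=cv2.INTER_CUBIC))
o=r.get_obs();print(o["clock"],o["eef_pos"],o["ft_force"])
E
```

```text
clock: 5.67
eef_pos: [525.3, -54.4, 71.9]
tool_rot: [1.0, 0.009, -0.0, -0.0]
ft_force: [-3.2, 2.2, 5.6]
width: 13.7
5.7167 [525.33205582 -54.41523179  71.87033728] [-2.14192655  1.80104835  6.74900055]
```

View pics/w4.png

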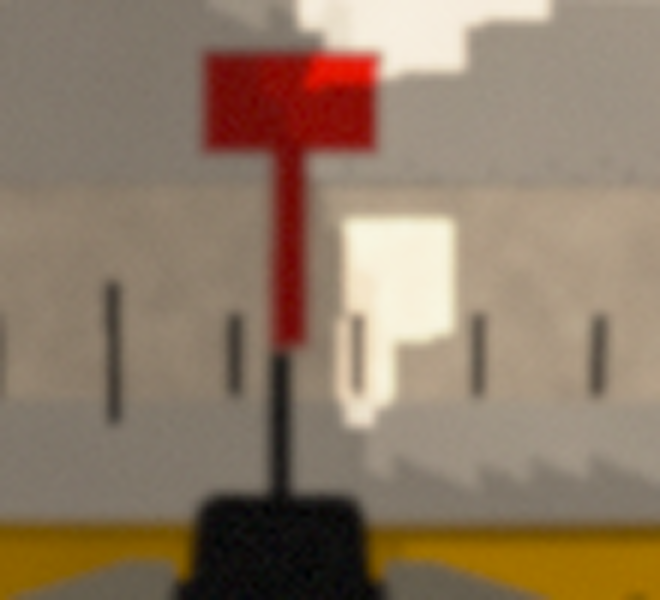

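```bash
python3 -m handwheel '[{"tx":0,"ty":0.001,"tz":0,"ax":0,"ay":0,"az":0,"jaw":0.0},{"tx":0,"ty":0.001,"tz":0,"ax":0,"ay":0,"az":0,"jaw":0.0},{"tx":0,"ty":0.001,"tz":0,"ax":0,"ay":0,"az":0,"jaw":0.0},{"tx":0,"ty":0.001,"tz":0,"ax":0,"ay":0,"az":0,"jaw":0.0}]'
python3 - <<'E'
from workcell import r
from h import *
p=r.read_camera("wrist")
cv2.imwrite("pics/w5.png",cv2.resize(p["img"][185:285,275:385,::-1],None,fx=6,fy=6,interpolation=cv2.INTER_CUBIC))
o=r.get_obs();print(o["clock"],o["eef_pos"],o["ft_force"])
E
```

```text
clock: 6.05
eef_pos: [525.3, -55.3, 71.9]
tool_rot: [1.0, 0.009, -0.0, -0.0]
ft_force: [-2.2, 3.1, 5.9]
width: 13.9
6.1 [525.35424646 -55.33507737  71.88088881] [-3.04268164  3.4452613   5.64827832]
```

View pics/w5.png

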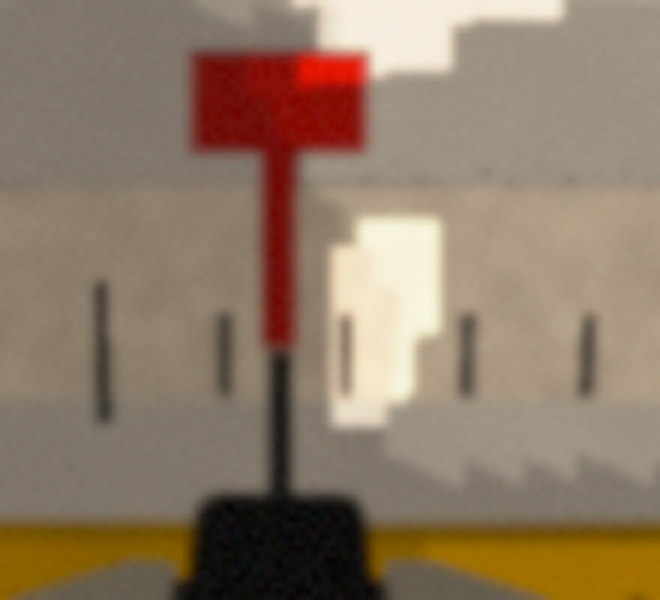

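```bash
python3 -m handwheel '[{"tx":0,"ty":0,"tz":0,"ax":0,"ay":0,"az":0,"jaw":0.03},{"tx":0,"ty":0,"tz":0,"ax":0,"ay":0,"az":0,"jaw":0.04},{"tx":0,"ty":0,"tz":0,"ax":0,"ay":0,"az":0,"jaw":0.045},{"tx":0,"ty":0,"tz":0,"ax":0,"ay":0,"az":0,"jaw":0.045},{"tx":0,"ty":0,"tz":0,"ax":0,"ay":0,"az":0,"jaw":0.045},{"tx":0,"ty":0,"tz":-0.03,"ax":0,"ay":0,"az":0,"jaw":0.045},{"tx":0,"ty":0,"tz":-0.07,"ax":0,"ay":0,"az":0,"jaw":0.045},{"tx":0,"ty":0,"tz":-0.11,"ax":0,"ay":0,"az":0,"jaw":0.045},{"tx":0,"ty":-0.02,"tz":-0.14,"ax":0,"ay":0,"az":0,"jaw":0.045},{"tx":0,"ty":-0.03,"tz":-0.17,"ax":0,"ay":0,"az":0,"jaw":0.045},{"tx":0,"ty":-0.03,"tz":-0.17,"ax":0,"ay":0,"az":0,"jaw":0.045},{"tx":0,"ty":-0.03,"tz":-0.17,"ax":0,"ay":0,"az":0,"jaw":0.045}]'
python3 - <<'E'
from workcell import r
from h import *
import pickle
p=r.read_camera("wrist");p["fish"]=1;im=p["img"][:,:,::-1]
pickle.dump(p,open("w6.pkl","wb"));cv2.imwrite("pics/w6.png",im)
o=r.get_obs();print(o["clock"],o["eef_pos"],o["ft_force"])
E
```

```text
clock: 7.1
eef_pos: [525.5, -25.0, 243.0]
tool_rot: [1.0, 0.01, 0.002, 0.0]
ft_force: [-0.7, -0.7, -1.3]
width: 45.0
7.15 [524.8590661  -25.24341313 241.47716332] [-0.32966245  0.31786819  0.26846966]
```

View pics/w6.png

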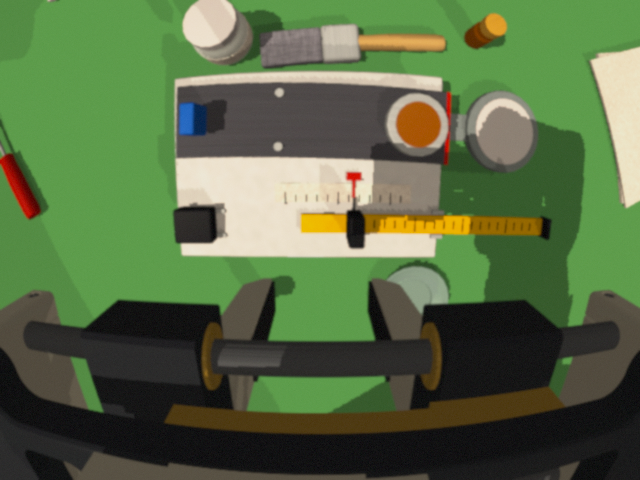

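```bash
python3 - <<'E'
import cv2
i=cv2.imread('pics/w6.png')
cv2.imwrite('pics/w6a.png',cv2.resize(i[65:265,165:305],None,fx=4,fy=4,interpolation=cv2.INTER_CUBIC))
cv2.imwrite('pics/w6b.png',cv2.resize(i[65:265,320:470],None,fx=4,fy=4,interpolation=cv2.INTER_CUBIC)[:600] if 0 else cv2.resize(i[65:265,320:560],None,fx=3,fy=3,interpolation=cv2.INTER_CUBIC))
E
```

```text
(no output)
```

View pics/w6a.png

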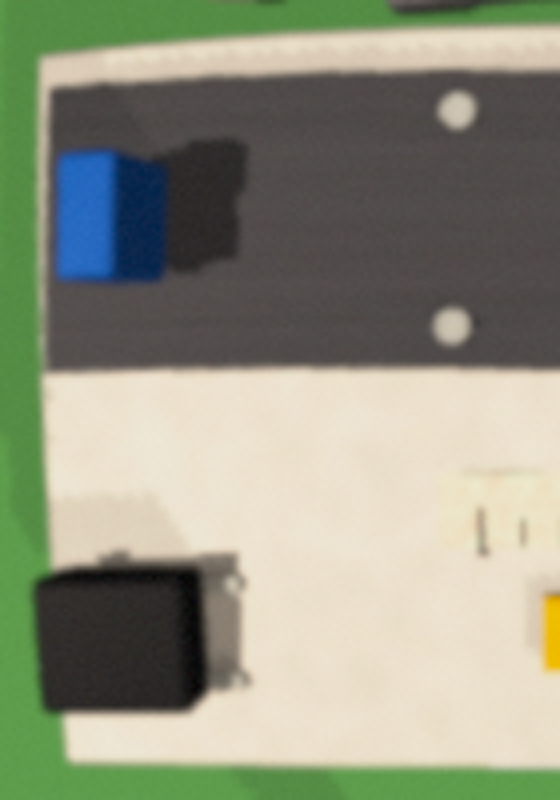

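View pics/w6b.png

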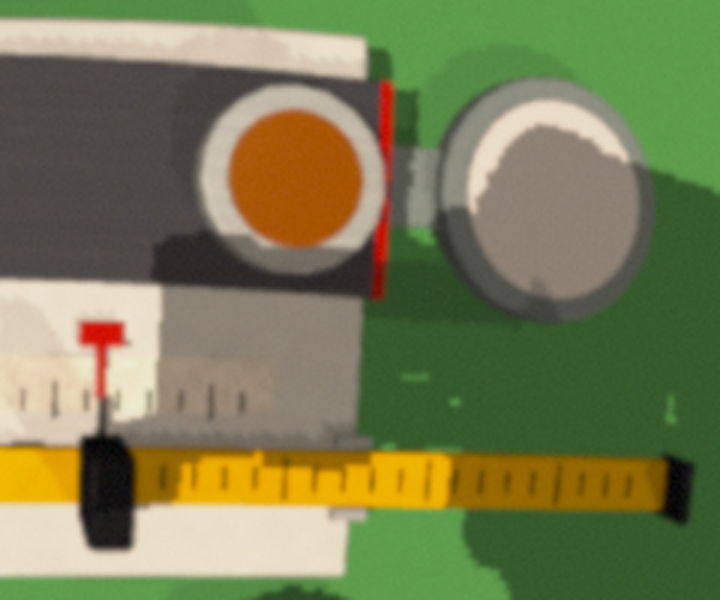

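```bash
cat > m2.py <<'E'
exec(open('m1.py').read().split('st=fit')[0])
p=pickle.load(open("w6.pkl","rb"))
A=lambda x,y,z:atz(p,(165+x/4,65+y/4),z)[:2]
B=lambda x,y,z:atz(p,(320+x/3,65+y/3),z)[:2]
st=fit([(90,130),(-90,130),(90,-130),(-90,-130)],[A(40,57,60),A(68,762,60),B(366,38,60),B(345,575,60)])
pl=fit([(35,130),(-35,130),(35,-130),(-35,-130)],[A(50,87,68),A(46,370,68),B(393,82,68),B(384,297,68)])
def toS(q): c,s=np.cos(st[2]),np.sin(st[2]); d=q-st[:2]; return np.array([c*d[0]+s*d[1],-s*d[0]+c*d[1]])
for n,q in [("mark",B(100,380,63)),("markflag",B(102,334,63)),("ptr",B(104,420,66)),("gtip",B(691,490,78)),("ptab",A(85,215,106)),("pend",(B(393,82,68)+B(384,297,68))/2)]:
    print(n,q,toS(q))
print("angles",st[2],pl[2],pl[2]-st[2])
E
python3 m2.py
```

```text
[579.56 -11.81   0.02] [[ 0.88  0.86]
 [-0.97  0.72]
 [ 0.92 -0.93]
 [-0.83 -0.65]]
[621.98 -16.41  -0.01] [[ 0.64  0.73]
 [-0.6   0.56]
 [ 0.41 -0.65]
 [-0.45 -0.64]]
mark [555.74 -56.  ] [-24.54 -43.79]
markflag [570.21 -56.14] [-10.07 -44.17]
ptr [543.56 -57.42] [-36.74 -45.02]
gtip [ 529.91 -266.76] [ -53.81 -254.1 ]
ptab [622.13  88.73] [44.2  99.83]
pend [ 621.1  -145.76] [  39.35 -134.61]
angles 0.016337871066256678 -0.0068838494906596735 -0.02322172055691635
```

```bash
python3 -m handwheel '[{"tx":0.03,"ty":-0.034,"tz":0,"ax":0,"ay":0,"az":0.025,"jaw":0.045},{"tx":0.055,"ty":-0.063,"tz":0.02,"ax":0,"ay":0,"az":0.025,"jaw":0.045},{"tx":0.08,"ty":-0.09,"tz":0.04,"ax":0,"ay":0,"az":0.025,"jaw":0.045},{"tx":0.0995,"ty":-0.1125,"tz":0.06,"ax":0,"ay":0,"az":0.025,"jaw":0.045},{"tx":0.0995,"ty":-0.1125,"tz":0.09,"ax":0,"ay":0,"az":0.025,"jaw":0.045},{"tx":0.0995,"ty":-0.1125,"tz":0.105,"ax":0,"ay":0,"az":0.025,"jaw":0.045},{"tx":0.0995,"ty":-0.1125,"tz":0.105,"ax":0,"ay":0,"az":0.025,"jaw":0.045},{"tx":0.0995,"ty":-0.1125,"tz":0.105,"ax":0,"ay":0,"az":0.025,"jaw":0.045}]'
python3 - <<'E'
from workcell import r
from h import *
p=r.read_camera("scene")
cv2.imwrite("pics/s7.png",cv2.resize(p["img"][150:370,90:370,::-1],None,fx=2.7,fy=2.7,interpolation=cv2.INTER_CUBIC))
p=r.read_camera("wrist");cv2.imwrite("pics/w7.png",p["img"][:,:,::-1])
o=r.get_obs();print(o["clock"],o["eef_pos"],o["tool_rot"],o["ft_force"])
E
```

```text
clock: 7.82
eef_pos: [621.6, 88.6, 135.1]
tool_rot: [1.0, -0.003, -0.002, 0.0]
ft_force: [0.3, -0.4, 0.4]
width: 45.1
7.9167 [622.74670234  88.62516865 137.52242931] [ 9.99994027e-01 -3.41897673e-03  5.05362422e-04 -2.01253999e-05] [-0.43210223 -0.57533939 -0.2935878 ]
```

View pics/s7.png

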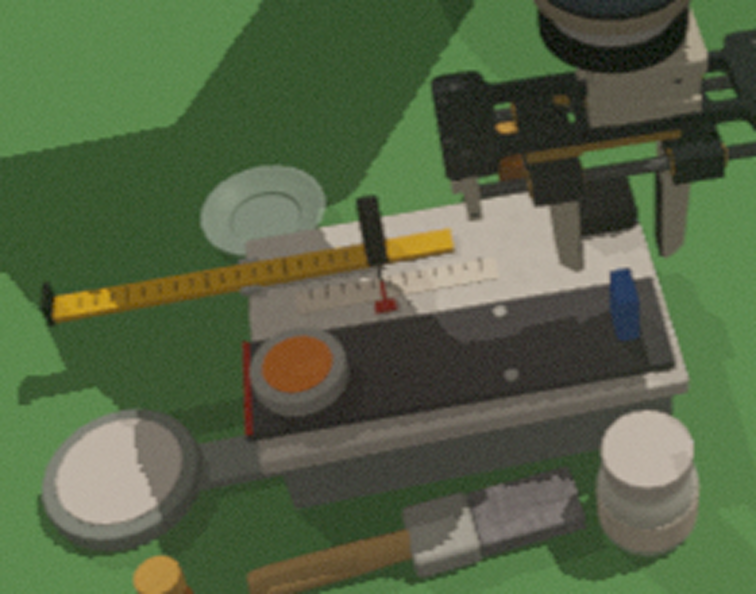

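View pics/w7.png

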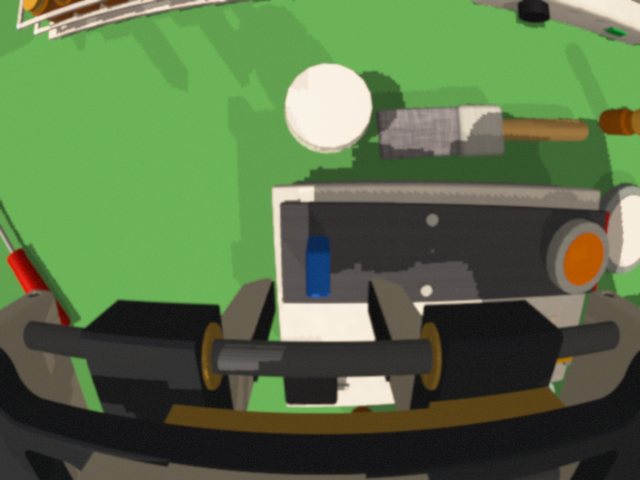

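```bash
python3 -m handwheel '[{"tx":0,"ty":0,"tz":0.03,"ax":0,"ay":0,"az":0,"jaw":0.045},{"tx":0,"ty":0,"tz":0.055,"ax":0,"ay":0,"az":0,"jaw":0.045},{"tx":0,"ty":0,"tz":0.062,"ax":0,"ay":0,"az":0,"jaw":0.045},{"tx":0,"ty":0,"tz":0.062,"ax":0,"ay":0,"az":0,"jaw":0.045},{"tx":0,"ty":0,"tz":0.062,"ax":0,"ay":0,"az":0,"jaw":0.02},{"tx":0,"ty":0,"tz":0.062,"ax":0,"ay":0,"az":0,"jaw":0.02},{"tx":0,"ty":0,"tz":0.062,"ax":0,"ay":0,"az":0,"jaw":0.0},{"tx":0,"ty":0,"tz":0.062,"ax":0,"ay":0,"az":0,"jaw":0.0},{"tx":0,"ty":0,"tz":0.062,"ax":0,"ay":0,"az":0,"jaw":0.0},{"tx":0,"ty":0,"tz":0.062,"ax":0,"ay":0,"az":0,"jaw":0.0},{"tx":0,"ty":0,"tz":0.062,"ax":0,"ay":0,"az":0,"jaw":0.0},{"tx":0,"ty":0,"tz":0.062,"ax":0,"ay":0,"az":0,"jaw":0.0}]' 50
python3 - <<'E'
from workcell import r
from h import *
p=r.read_camera("wrist");cv2.imwrite("pics/w8.png",p["img"][:,:,::-1])
o=r.get_obs();print(o["clock"],o["eef_pos"],o["tool_rot"],o["ft_force"],o["wrist_torque"],o["width"])
E
```

```text
clock: 8.92
eef_pos: [622.7, 89.4, 75.5]
tool_rot: [1.0, -0.003, 0.001, -0.0]
ft_force: [-1.8, 2.6, 5.4]
width: 13.6
8.9667 [622.72765295  89.35620811  75.44634226] [ 9.99994988e-01 -3.11789429e-03  5.17532018e-04 -1.86045796e-04] [-1.43128636  1.56132662  5.40652514] [ 0.34505451  0.18160283 -0.09080513] 13.605703310268186
```

View pics/w8.png

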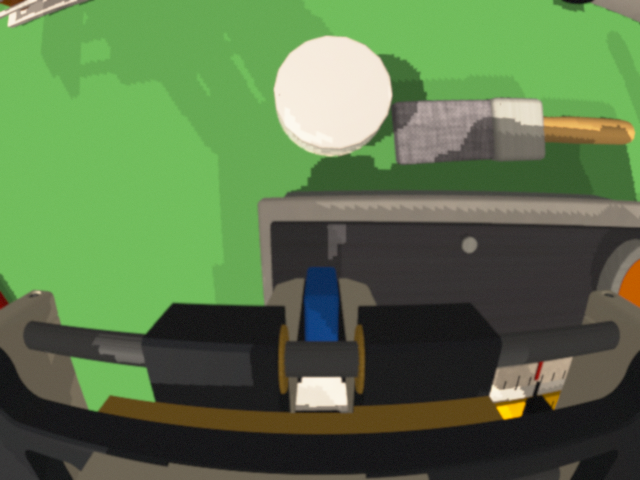

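```bash
python3 -m handwheel '[{"tx":0,"ty":0.003,"tz":0,"ax":0,"ay":0,"az":-0.003,"jaw":0.0},{"tx":0,"ty":0.01,"tz":0,"ax":0,"ay":0,"az":-0.007,"jaw":0.0},{"tx":0.001,"ty":0.02,"tz":0,"ax":0,"ay":0,"az":-0.011,"jaw":0.0},{"tx":0.001,"ty":0.03,"tz":0,"ax":0,"ay":0,"az":-0.015,"jaw":0.0},{"tx":0.001,"ty":0.04,"tz":0,"ax":0,"ay":0,"az":-0.019,"jaw":0.0},{"tx":0.001,"ty":0.05,"tz":0,"ax":0,"ay":0,"az":-0.023,"jaw":0.0},{"tx":0.0015,"ty":0.06,"tz":0,"ax":0,"ay":0,"az":-0.023,"jaw":0.0},{"tx":0.0015,"ty":0.065,"tz":0,"ax":0,"ay":0,"az":-0.023,"jaw":0.0},{"tx":0.0015,"ty":0.065,"tz":0,"ax":0,"ay":0,"az":-0.023,"jaw":0.0},{"tx":0.0015,"ty":0.065,"tz":0,"ax":0,"ay":0,"az":-0.023,"jaw":0.0}]'
python3 - <<'E'
from workcell import r
from h import *
p=r.read_camera("wrist");cv2.imwrite("pics/w9.png",p["img"][:,:,::-1])
p=r.read_camera("scene")
cv2.imwrite("pics/s9.png",cv2.resize(p["img"][180:380,70:350,::-1],None,fx=2.8,fy=2.8,interpolation=cv2.INTER_CUBIC))
o=r.get_obs();print(o["clock"],o["eef_pos"],o["tool_rot"],o["ft_force"],o["wrist_torque"],o["width"])
E
```

```text
clock: 9.8
eef_pos: [624.0, 23.2, 75.4]
tool_rot: [1.0, 0.008, 0.001, 0.0]
ft_force: [0.1, -4.4, 5.8]
width: 13.7
9.9 [624.04765014  23.19590814  75.48129428] [9.99964465e-01 8.37855876e-03 7.32738447e-04 5.76558957e-04] [-0.68065838 -5.21768078  5.266316  ] [-0.58918754  0.06004801 -0.00972299] 13.699362326100049
```

View pics/w9.png

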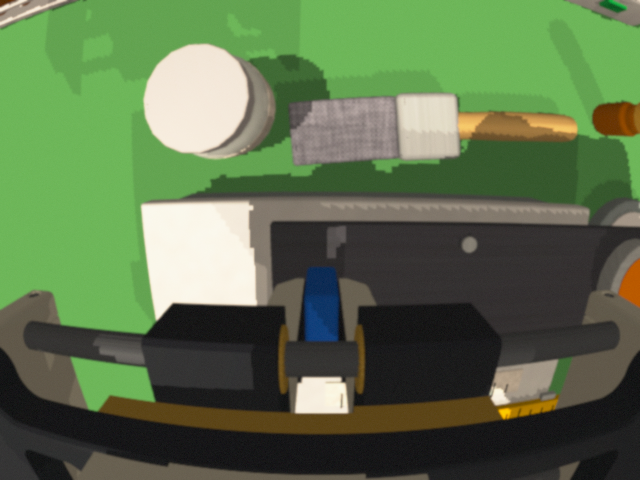

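View pics/s9.png

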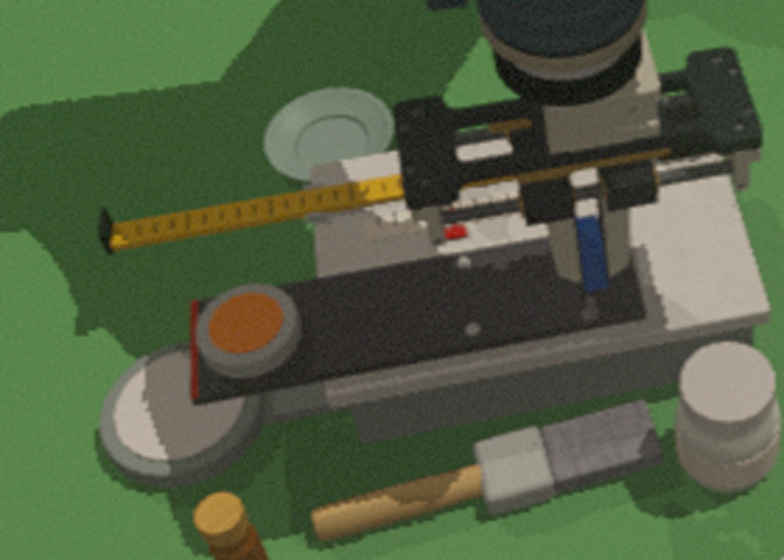

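```bash
python3 - <<'E'
import cv2
i=cv2.imread('pics/w9.png')
cv2.imwrite('pics/w9a.png',cv2.resize(i[185:345,130:290],None,fx=3.7,fy=3.7,interpolation=cv2.INTER_CUBIC))
cv2.imwrite('pics/w9b.png',cv2.resize(i[185:345,450:640],None,fx=3.7,fy=3.7,interpolation=cv2.INTER_CUBIC))
E
```

```text
(no output)
```

View pics/w9a.png

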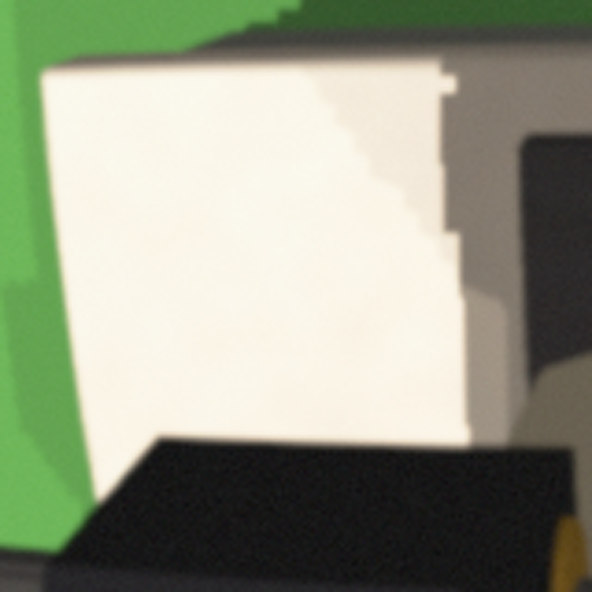

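View pics/w9b.png

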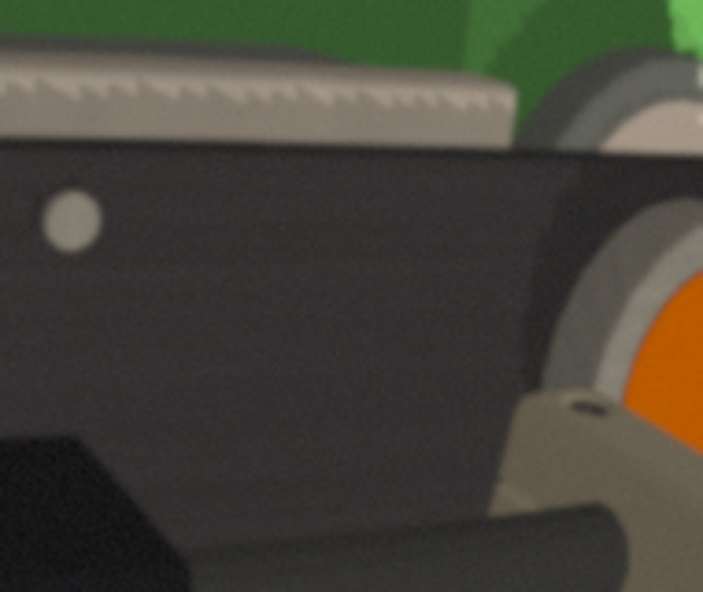

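```bash
python3 - <<'E'
from workcell import r
from h import *
import pickle
np.set_printoptions(precision=2,suppress=True)
p=r.read_camera("wrist");p["fish"]=1;pickle.dump(p,open("w9.pkl","wb"))
A=lambda x,y,z:atz(p,(130+x/3.7,185+y/3.7),z)[:2]
B=lambda x,y,z:atz(p,(450+x/3.7,185+y/3.7),z)[:2]
for n,P in [("stand",[A(42,72,60),A(300,62,60),B(0,70,60),B(250,72,60),B(450,82,60),B(515,90,60)]),("plate",[A(525,138,68),B(0,140,68),B(300,148,68),B(600,153,68)])]:
    P=np.array(P);print(n,P.tolist(),np.polyfit(P[:,1],P[:,0],1))
q={k:v for k,v in p.items() if k!="fish"}
o=r.get_obs();print(o["tool_rot"])
E
```

```text
stand [[666.9375932667934, 118.86221445670837], [667.9608792616916, 78.6253332192662], [669.1411978464365, -43.40889360625313], [670.7296694170961, -84.15148951855777], [671.3071831739666, -123.57884455275831], [670.8362476794173, -138.4973449396818]] [ -0.02 668.97]
plate [[659.2618144979027, 46.28786242134177], [660.8089587037408, -41.31097955433921], [661.1922104587379, -89.72507552349391], [662.6816075204222, -153.9118922492392]] [ -0.02 660.  ]
[1.   0.01 0.   0.  ]
```

```bash
python3 -m handwheel '[{"tx":0,"ty":0.003,"tz":0.0005,"ax":0,"ay":0,"az":0,"jaw":0.0},{"tx":0,"ty":0.01,"tz":0.001,"ax":0,"ay":0,"az":0,"jaw":0.0},{"tx":0,"ty":0.018,"tz":0.001,"ax":0,"ay":0,"az":0,"jaw":0.0},{"tx":0,"ty":0.026,"tz":0.001,"ax":0,"ay":0,"az":0,"jaw":0.0},{"tx":0,"ty":0.034,"tz":0.001,"ax":0,"ay":0,"az":0,"jaw":0.0},{"tx":0,"ty":0.042,"tz":0.001,"ax":0,"ay":0,"az":0,"jaw":0.0},{"tx":0,"ty":0.048,"tz":0.001,"ax":0,"ay":0,"az":0,"jaw":0.0},{"tx":0,"ty":0.051,"tz":0.001,"ax":0,"ay":0,"az":0,"jaw":0.0},{"tx":0,"ty":0.051,"tz":0.001,"ax":0,"ay":0,"az":0,"jaw":0.0},{"tx":0,"ty":0.051,"tz":0.001,"ax":0,"ay":0,"az":0,"jaw":0.0}]'
python3 - <<'E'
from workcell import r
from h import *
import pickle
np.set_printoptions(precision=2,suppress=True)
for n in ["scene","side","wrist"]:
    p=r.read_camera(n);pickle.dump(p,open(n+"10.pkl","wb"));cv2.imwrite(f"pics/{n}10.png",p["img"][:,:,::-1])
    if n!="wrist":
        for t in ["plate_end","gauge_tip"]: print(n,t,[(d["conf"],d["uv"]) for d in r.tip_of(t,p)[:2]])
o=r.get_obs();print(o["clock"],o["eef_pos"],o["tool_rot"],o["ft_force"],o["wrist_torque"],o["width"])
import cv2
i=cv2.imread('pics/scene10.png');cv2.imwrite('pics/scene10z.png',cv2.resize(i[220:370,85:215],None,fx=4.5,fy=4,interpolation=cv2.INTER_CUBIC))
cv2.imwrite('pics/side10z.png',cv2.resize(cv2.imread('pics/side10.png')[150:300,300:500],None,fx=4,fy=4,interpolation=cv2.INTER_CUBIC))
E
```

```text
clock: 10.78
eef_pos: [625.5, -26.8, 75.5]
tool_rot: [1.0, 0.008, 0.002, -0.0]
ft_force: [-0.0, 2.6, 13.5]
width: 13.5
scene plate_end [(0.78, [106.9, 307.3])]
scene gauge_tip [(0.6, [106.3, 262.9]), (0.33, [189.0, 235.9])]
side plate_end [(0.94, [418.8, 184.8])]
side gauge_tip [(0.79, [453.5, 199.1]), (0.4, [172.1, 338.7])]
11.1333 [625.55 -26.74  75.47] [ 1.    0.01  0.   -0.  ] [-0.26  1.97 12.27] [ 0.44  0.27 -0.05] 13.74044824088658
```

View pics/scene10z.png

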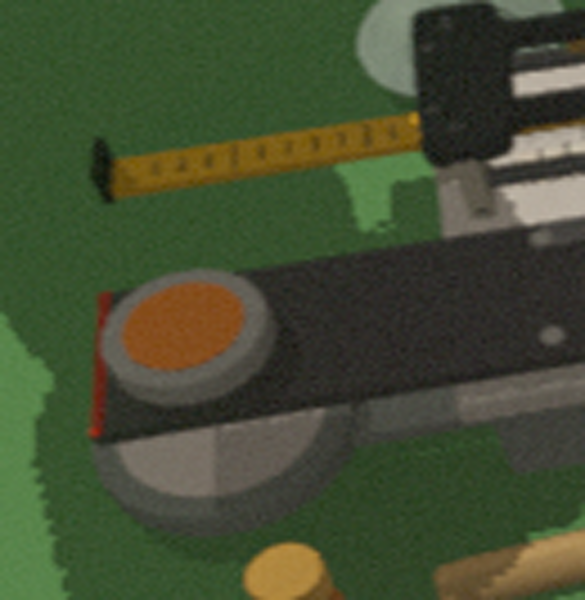

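View pics/side10z.png

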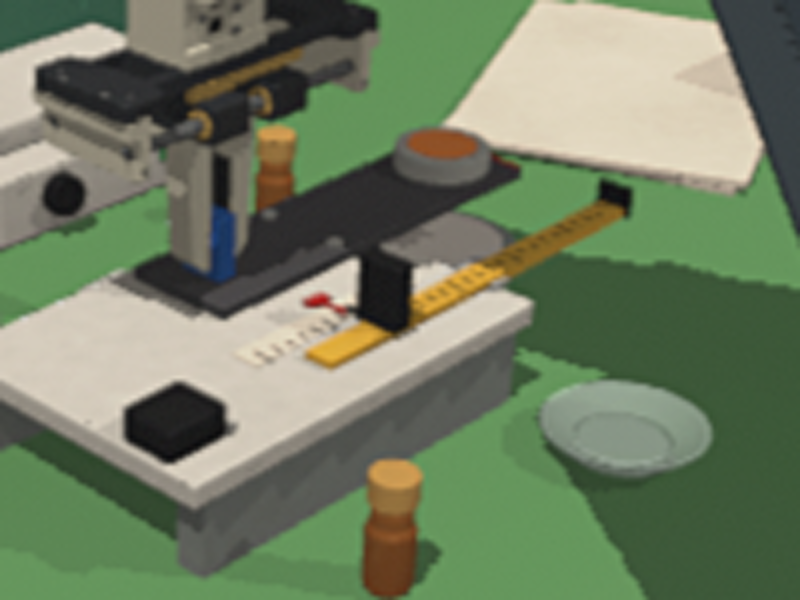

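View pics/wrist10.png

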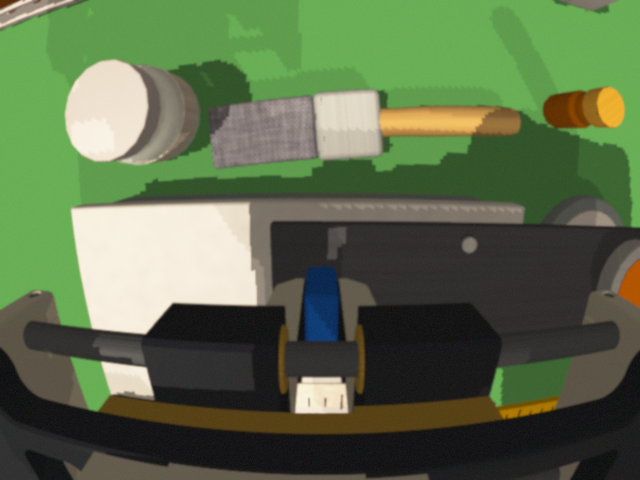

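```bash
python3 - <<'E'
from h import *
np.set_printoptions(precision=2,suppress=True)
th=.018;o=np.array([579.47,-11.77])
def toS(q): c,s=np.cos(th),np.sin(th); d=q[:2]-o; return np.array([c*d[0]+s*d[1],-s*d[0]+c*d[1]])
for c,e,g in [(S,(106.9,307.3),(106.3,262.9)),(D,(418.8,184.8),(453.5,199.1))]:
    print(toS(atz(c,e,68)),toS(atz(c,g,78)))
E
python3 - <<'E'
import cv2
i=cv2.imread('pics/wrist10.png')
cv2.imwrite('pics/w10a.png',cv2.resize(i[190:330,60:290],None,fx=3.4,fy=3.4,interpolation=cv2.INTER_CUBIC))
for n,(a,b,c,d) in {'scene':(240,350,95,155),'side':(165,225,405,475)}.items():
    j=cv2.imread(f'pics/{n}10.png')[a:b,c:d]; j=cv2.convertScaleAbs(j,alpha=1.8,beta=10); s=600/ j.shape[0] if n=='scene' else 8
    s=5 if n=='scene' else 9
    cv2.imwrite(f'pics/{n}10y.png',cv2.resize(j,None,fx=s,fy=s,interpolation=cv2.INTER_CUBIC))
E
```

```text
[  39.21 -249.5 ] [ -46.58 -250.74]
[  49.97 -257.88] [ -69.12 -230.72]
```

View pics/w10a.png

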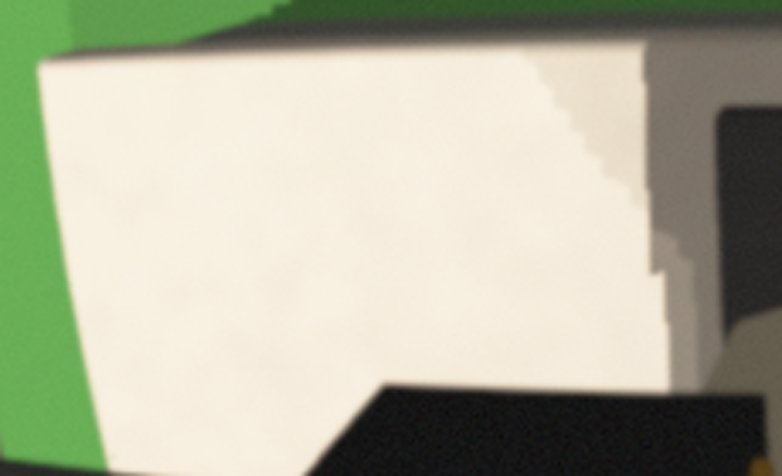

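View pics/scene10y.png

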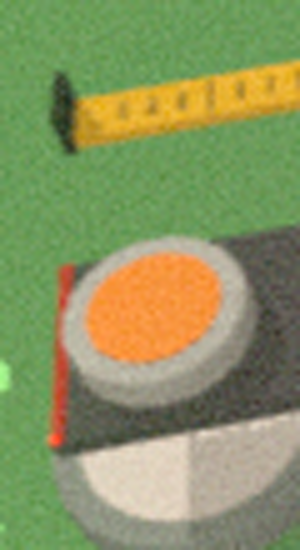

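View pics/side10y.png

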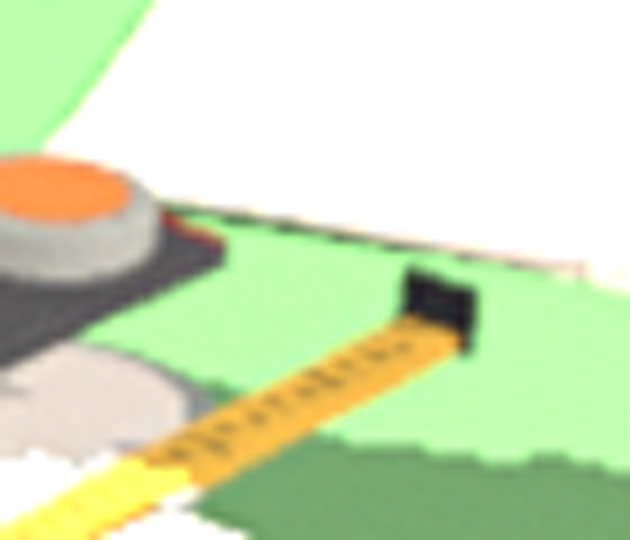

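```bash
python3 - <<'E'
from h import *
import pickle
np.set_printoptions(precision=2,suppress=True)
th=.018;o=np.array([579.47,-11.77])
def toS(q): c,s=np.cos(th),np.sin(th); d=q[:2]-o; return np.array([c*d[0]+s*d[1],-s*d[0]+c*d[1]])
print("scene tip",toS(atz(S,(106.4,258.6),78)),"end",toS(atz(S,(95+62/5,240+265/5),68)),toS(atz(S,(95+49/5,240+443/5),68)))
print("side tip",toS(atz(D,(454.1,195.7),78)),"endcorner",toS(atz(D,(430,192),68)))
p=pickle.load(open("wrist10.pkl","rb"));p["fish"]=1
A=lambda x,y,z:toS(atz(p,(60+x/3.4,190+y/3.4),z)[:2])
for q in [(38,62),(52,180),(75,310),(105,455)]: print("stand edge",A(*q,60))
for q in [(718,110),(722,220),(724,330)]: print("plate edge",A(*q,68))
E
```

```text
scene tip [ -56.3  -250.96] end [  10.33 -249.82] [  79.5  -251.11]
side tip [ -59.5  -247.17] endcorner [   4.65 -242.77]
stand edge [ 90.05 128.74]
stand edge [ 69.13 129.09]
stand edge [ 45.01 128.93]
stand edge [ 16.   129.33]
plate edge [81.39  7.01]
plate edge [65.22  6.98]
plate edge [48.19  7.37]
```

```bash
python3 -m handwheel '[{"tx":0,"ty":0.001,"tz":0,"ax":0,"ay":0,"az":0,"jaw":0.0},{"tx":0,"ty":0.002,"tz":0,"ax":0,"ay":0,"az":0,"jaw":0.0},{"tx":0,"ty":0.0025,"tz":0,"ax":0,"ay":0,"az":0,"jaw":0.0},{"tx":0,"ty":0.0025,"tz":0,"ax":0,"ay":0,"az":0,"jaw":0.0},{"tx":0,"ty":0.0025,"tz":0,"ax":0,"ay":0,"az":0,"jaw":0.0},{"tx":0,"ty":0.0025,"tz":0,"ax":0,"ay":0,"az":0,"jaw":0.0}]'
python3 - <<'E'
from workcell import r
from h import *
import pickle
np.set_printoptions(precision=2,suppress=True)
for n in ["scene","side","wrist"]:
    p=r.read_camera(n);pickle.dump(p,open(n+"11.pkl","wb"));cv2.imwrite(f"pics/{n}11.png",p["img"][:,:,::-1])
o=r.get_obs();print(o["clock"],o["eef_pos"],o["tool_rot"],o["ft_force"],o["wrist_torque"],o["width"])
i=cv2.imread('pics/wrist11.png')
cv2.imwrite('pics/w11a.png',cv2.resize(i[190:330,60:290],None,fx=3.4,fy=3.4,interpolation=cv2.INTER_CUBIC))
i=cv2.convertScaleAbs(cv2.imread('pics/scene11.png')[245:345,95:165],alpha=1.8,beta=10)
cv2.imwrite('pics/scene11y.png',cv2.resize(i,None,fx=6,fy=6,interpolation=cv2.INTER_CUBIC))
cv2.imwrite('pics/side11y.png',cv2.resize(cv2.imread('pics/side11.png')[160:280,310:480],None,fx=4.5,fy=4.5,interpolation=cv2.INTER_CUBIC))
E
```

```text
clock: 11.63
eef_pos: [625.5, -28.3, 75.4]
tool_rot: [1.0, 0.008, 0.001, -0.001]
ft_force: [0.5, 8.0, 12.6]
width: 13.4
11.7833 [625.52 -28.31  75.44] [ 1.    0.01  0.   -0.  ] [-0.06  7.87 13.13] [ 1.33  0.25 -0.14] 13.640485748881801
```

View pics/w11a.png

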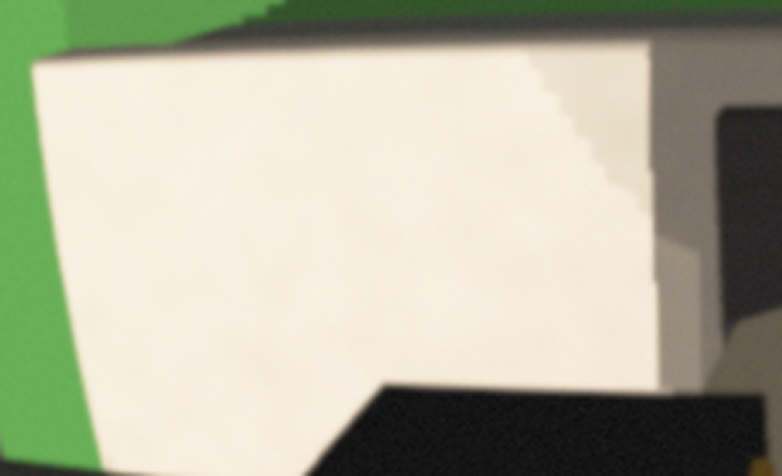

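View pics/scene11y.png

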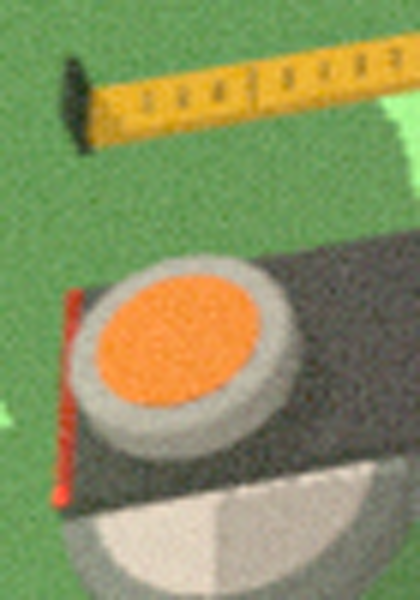

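View pics/side11y.png

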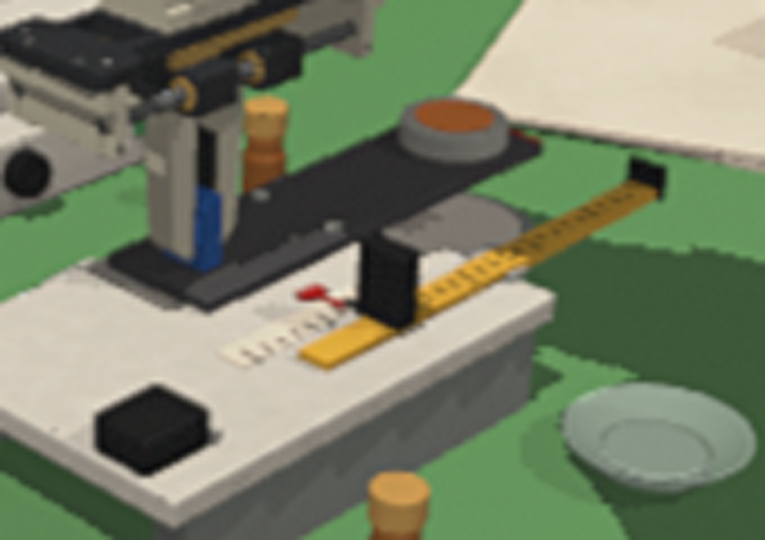

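```bash
python3 - <<'E'
from h import *
import pickle
np.set_printoptions(precision=2,suppress=True)
th=.018;o=np.array([579.47,-11.77])
def toS(q): c,s=np.cos(th),np.sin(th); d=q[:2]-o; return np.array([c*d[0]+s*d[1],-s*d[0]+c*d[1]])
f=lambda x,y,z:toS(atz(S,(95+x/6,245+y/6),z))
print("scene tip corners",f(68,57,78),f(62,100,78),"end",f(70,290,68),f(53,505,68))
p=pickle.load(open("wrist11.pkl","rb"));p["fish"]=1
A=lambda x,y,z:toS(atz(p,(60+x/3.4,190+y/3.4),z)[:2])
for q in [(32,65),(48,190),(70,310),(98,455)]: print("stand edge",A(*q,60))
for q in [(718,110),(722,220),(724,330)]: print("plate edge",A(*q,68))
# predicted pixels for tilt check / side
def w(x,y): c,s=np.cos(th),np.sin(th); return np.array([c*x-s*y+o[0],s*x+c*y+o[1]])
def pix(c,P):
    q=R.from_quat(c["attitude"]).inv().apply(P-np.array(c["position"]));return c["cx"]-c["fx"]*q[0]/q[2],c["cy"]+c["fy"]*q[1]/q[2]
for x,y,z in [(10,6,68),(80,6,68),(10,-254,68),(10,6,60),(-66,-254,78),(-44,-254,78),(-90,-130,60),(-55,-44,104)]:
    u,v=pix(D,np.r_[w(x,y),z]);print("side",(x,y,z),np.round([(u-310)*4.5,(v-160)*4.5]))
E
```

```text
scene tip corners [ -65.76 -251.44] [ -49.75 -252.46] end [  10.73 -250.97] [  80.21 -252.54]
stand edge [ 89.51 128.84]
stand edge [ 67.23 129.02]
stand edge [ 44.85 128.75]
stand edge [ 15.7  129.69]
plate edge [81.36  5.47]
plate edge [65.19  5.44]
plate edge [48.16  5.83]
side (10, 6, 68) [210. 295.]
side (80, 6, 68) [107. 247.]
side (10, -254, 68) [545. 135.]
side (10, 6, 60) [210. 310.]
side (-66, -254, 78) [667. 161.]
side (-44, -254, 78) [631. 148.]
side (-90, -130, 60) [557. 286.]
side (-55, -44, 104) [390. 238.]
```

```bash
python3 - <<'E'
import cv2
i=cv2.convertScaleAbs(cv2.imread('pics/side11.png'),alpha=1.5)
cv2.imwrite('pics/side11p.png',cv2.resize(i[195:245,320:400],None,fx=9,fy=9,interpolation=cv2.INTER_CUBIC))
cv2.imwrite('pics/side11q.png',cv2.resize(i[170:220,400:470],None,fx=9,fy=9,interpolation=cv2.INTER_CUBIC))
E
```

```text
(no output)
```

View pics/side11p.png

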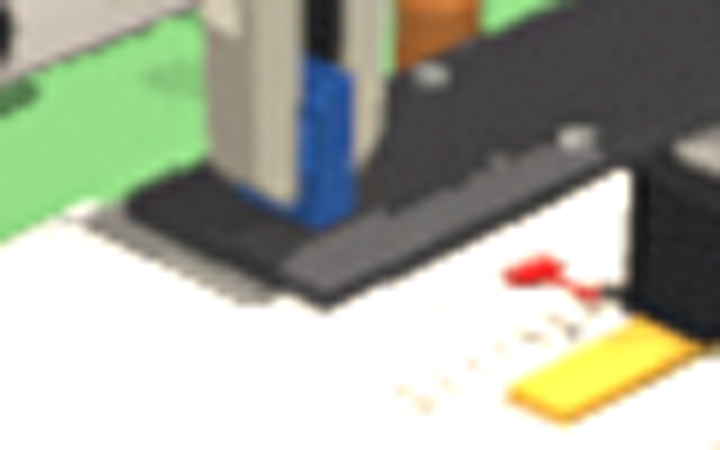

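View pics/side11q.png

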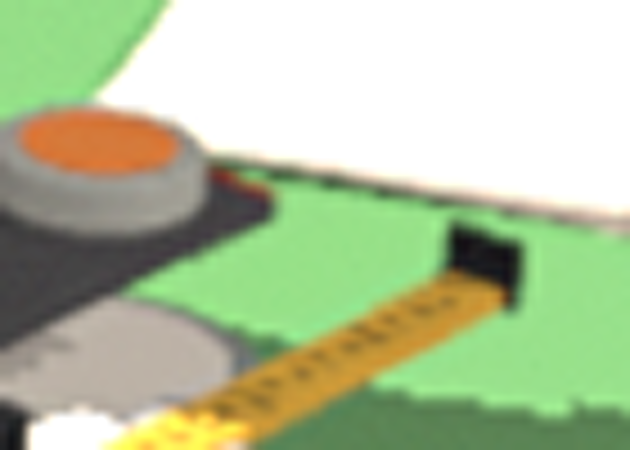

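```bash
python3 -m handwheel '[{"tx":0,"ty":0.0005,"tz":0,"ax":0,"ay":0,"az":0,"jaw":0.0},{"tx":0,"ty":0.0005,"tz":0,"ax":0,"ay":0,"az":0,"jaw":0.0},{"tx":0,"ty":0.0005,"tz":0,"ax":0,"ay":0,"az":0,"jaw":0.0},{"tx":0,"ty":0.0005,"tz":0,"ax":0,"ay":0,"az":0,"jaw":0.0}]'
python3 - <<'E'
from workcell import r
from h import *
import pickle
np.set_printoptions(precision=2,suppress=True)
for n in ["scene","wrist"]:
    p=r.read_camera(n);pickle.dump(p,open(n+"12.pkl","wb"));cv2.imwrite(f"pics/{n}12.png",p["img"][:,:,::-1])
o=r.get_obs();print(o["clock"],o["eef_pos"],o["tool_rot"],o["ft_force"],o["wrist_torque"],o["width"])
E
```

```text
clock: 12.12
eef_pos: [625.6, -28.7, 75.5]
tool_rot: [1.0, 0.008, 0.002, -0.001]
ft_force: [-0.7, 9.0, 13.1]
width: 13.7
12.2167 [625.58 -28.75  75.47] [ 1.    0.01  0.   -0.  ] [ 0.68  9.05 13.08] [ 1.39  0.19 -0.07] 13.784174458954316
```

View pics/wrist12.png

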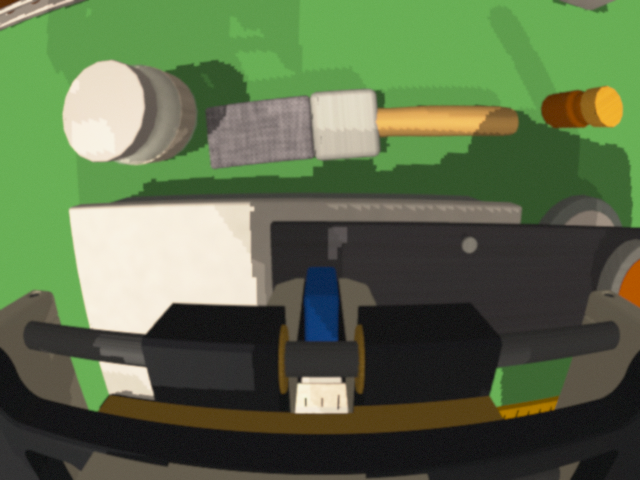

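View pics/scene12.png

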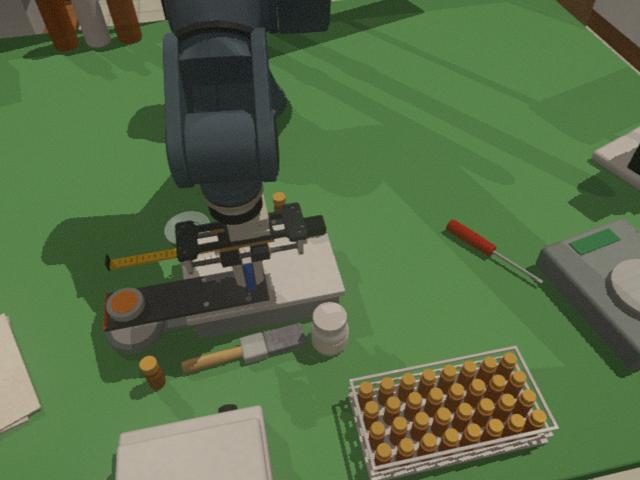

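```bash
python3 -c "
from workcell import r
print(r.close_job())"
```

```text
the job is handed in; nothing more can be done
None
```

I set the gauge at the red mark and let go. Then I slid the plate about 118 mm out by its blue tab and turned it square. I handed the job in at about 12.2 s with the tab still gripped (50 N grip setting) and pressed down with about 13 N.

**Gauge:** In the wrist close-up the pointer lined up with the mark to about 0.1 mm before I released. After release a picture from higher up still showed it there, within about 1 mm.

**Plate end against gauge tip:** After the last 0.4 mm nudge I read the tool position and looked at the pictures, but I did not re-measure them. The tool position puts the end within about 0.3 mm of level. Before that nudge:
- The wrist and scene cameras put the end 0.2 to 0.8 mm short.
- The side camera disagreed. Its reading before the last two small moves, about 2 mm in total, was 4 mm short, but its calibration was visibly off by a pixel or two, so I gave it little weight.

**Square and flat:** Halfway through the slide the plate and stand edges agreed to about 0.001 rad, and the tool angle has not changed since. Tool height stayed constant while sliding. The side picture left up to about 2 mm of apparent tilt over the plate's length, within its error.

**Other things:** I saw no bystander moved in the last picture; the dish was partly hidden by the arm. Wrist force stayed below about 20 N at every reading.

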